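# Return four mixed-up bones to their own specimen trays

## Robot

A 6-joint arm with a two-finger parallel gripper is mounted at the origin on the work surface. World frame = base frame: x ahead of the robot, y to its left, z up, the work surface at z = 0. Lengths are in m, angles in rad, forces in N, time in s.
With the tool pointing down it reaches from about 0.425 to 1.125 m from the base axis. Payload 14.9 kg.
Tool frame: the origin (TCP) lies at the very end of the fingers, on their centre line; the grasp point (between the pads) lies env.tcp_to_grasp behind it (env.tcp_to_grasp is the distance from the TCP to the grasp point, in m); z points along the fingers, y is the line along which they close (so a half turn about z gives the same grasp; the last joint's range is limited). The gripper opens to 91 mm and grips with 3 to 60 N. Pads are 32 mm wide; open, the fingers measure 118 mm over their backs; the gripper's body (76 mm by 178 mm) begins 60 mm behind the grasp point.
Start: joints at [1.132, 0.379, 1.734, -0, 1.028, -0.033], TCP at [0.276, 0.643, 0.214] pointing down, gripper open.
Joint ranges: [-2.77, 2.77], [-0.74, 2.19], [0, 2.66], [-1.06, 4.2], [0.31, 2.87], [-3.08, 3.08]. Speed limits (rad/s): [1.89, 1.89, 2.39, 3.14, 3.14, 3.14].

## Interface

Orientations are given as a unit quaternion [w, x, y, z].
In Python, from rig import env gives the robot as it stands. The module is installed in compiled form; this text tells all that it offers.
- The arm moves only by the tool servo_tool, never from a script. Its argument "plan" is a list of rows, each an object with "rot": the turn, a rotation vector about the world's x, y, z in degrees, a list of three; "linear": the shift along the world's x, y, z in mm, a list of three; "jaw": the finger opening in mm, from 0 to 91.2. A call has exactly 10 rows; each row shifts and turns the commanded pose from where the row before left it; what a row does not reach is not made up. A row lasts 1/8 s, in which the tool goes at most 62.5 mm and 10.7 degrees, less where a joint would pass 70% of its speed; a pose out of reach is approached as far as the arm can. A call with a gripper value outside its range is refused whole. The fingers move at their own pace and stop on an object; "squeeze" is the grip in N (left out, the last holds). Time passes only in rows, so rows that do not move let the fingers close, or fill a call up. It gives the time, the measured TCP pose, the force, the opening and the grip force at its end, in the units of the state.
- env.state(): the state, without advancing time (a new reading comes with each control period).
- env.read_camera(name): name is "scene" or "top" or "wrist"; returns the picture (384x512x3 uint8, blue, green, red); there is no depth.
- env.get_calibration(name): a dict with "fx", "fy", "cx", "cy" (pixels), "k1" (the pictures are not rectified: a ray, as slopes to the right and down, at radius r is drawn at 1 + k1 r^2 times it, then the intrinsics apply), "position" and "orientation" of the camera in the world. Camera axes: x right, y down, z forward; pixel columns grow to the right and rows downward; lengths in m; the calibration is good to about 2 mm. A picture is of the moment at which its call begins: read the wrist's pose just before it. get_calibration takes no time and is no camera call; for the wrist camera it gives the pose at the moment of the call.
- env.sign_off(): hands the job in; it is judged then, once.
The state is a dict: "time_s": time; "joint_pos": joint angles; "joint_velocities": joint speeds; "tau": joint torques, N m; "eef_pos": TCP position; "orientation": TCP orientation; "force": force on the tool from outside, world axes, zero at the start; "wrist_torque": the same for the moment, N m; "grip_width": finger opening in m; "grasp_force": force on a finger pad.
Only numpy, scipy, OpenCV 4.12 (cv2) and the standard library are available. Lean on these libraries where they do the work, as an engineer would, in place of code of your own. Each camera call takes 0.05 s, during which the arm holds its last target. There are 200 camera calls.

## Task

The four bones were put back into the wrong trays after measuring: lay each bone in the saddles of the tray whose card has the colour of its paper band. A tray holds only one bone, so park bones in the empty tray without a card as you need to, and leave that one empty again. The bones are fragile and must stay clean: never let one drop, never lay one on the bench, and do not knock the glass jar.

Things in the scene. Friction and masses are not known exactly. Their poses are not given: they have to be found in the camera images.
- bone_red_mid (a point): Loose brown bone, red paper band (26 mm) round its middle: metacarpal, 150 mm long, twin knuckles at one end, about 90 g. Point: middle of the shaft, half-way along and up. x along the bone, z up. Shaft 17 mm wide and high to 58 mm either side of the middle, flat-sided; ends up to 30 wide, 24 high. Grip across the middle, between the saddles, with about 15 N.
- bone_blue_mid (a point): Loose brown bone, blue paper band (26 mm) round its middle: humerus, 156 mm long, ball head at one end, about 90 g. Point: middle of the shaft, half-way along and up. x along the bone, z up. Shaft 17 mm wide and high to 58 mm either side of the middle, flat-sided; ends up to 30 wide, 24 high. Grip across the middle, between the saddles, with about 15 N.
- bone_yellow_mid (a point): Loose brown bone, yellow paper band (26 mm) round its middle: tibia, 160 mm long, block-like ends, about 90 g. Point: middle of the shaft, half-way along and up. x along the bone, z up. Shaft 17 mm wide and high to 58 mm either side of the middle, flat-sided; ends up to 30 wide, 24 high. Grip across the middle, between the saddles, with about 15 N.
- bone_green_mid (a point): Loose brown bone, green paper band (26 mm) round its middle: radius, 146 mm long, roller-shaped ends, about 90 g. Point: middle of the shaft, half-way along and up. x along the bone, z up. Shaft 17 mm wide and high to 58 mm either side of the middle, flat-sided; ends up to 30 wide, 24 high. Grip across the middle, between the saddles, with about 15 N.
- tray_red_seat (a point): Shallow grey tray, red card (20 x 80 mm) at both ends: 216 mm long (x), 92 wide (y), rim 12 high, fixed. Two white foam saddles, centred at x = +-38 mm, 16 thick, 68 wide, each with a notch 44 wide: floor 24 above the bench, cheeks to 34. A bone lies along x in both notches. Point: where the middle of a laid bone comes, at the tray's middle, 32.5 mm above the bench; z up.
- tray_blue_seat (a point): Specimen tray with a blue card (20 x 80 mm) at both ends, otherwise exactly like the tray with the red card; the point and axes are the same. Bones' thick ends overhang the saddles, with 12 mm play lengthways; between the saddles 60 mm are open for the fingers.
- tray_yellow_seat (a point): Specimen tray with a yellow card (20 x 80 mm) at both ends, otherwise exactly like the tray with the red card; the point and axes are the same. Bones' thick ends overhang the saddles, with 12 mm play lengthways; between the saddles 60 mm are open for the fingers.
- tray_green_seat (a point): Specimen tray with a green card (20 x 80 mm) at both ends, otherwise exactly like the tray with the red card; the point and axes are the same. Bones' thick ends overhang the saddles, with 12 mm play lengthways; between the saddles 60 mm are open for the fingers.
- tray_spare_seat (a point): The spare specimen tray: no colour card, empty at the start. Otherwise exactly like the tray with the red card; the point and axes are the same.
- jar: Small closed glass specimen jar with a white cap, loose, standing among the trays: 46 mm across, 55 mm high, origin at the centre of its underside, z up. A fragile bystander. Pens, a calliper, tape and small loose bones, all under 25 mm high, also lie between the trays.
Things that resemble listed ones, but are neither listed nor needed, are in the scene too. What is shaped like the part that bears tray_green_seat but pink is not meant.

How it is judged:
On the way:
1. one of the bones has been parked and released in the saddles of the spare tray (within 15 mm of its middle, lying along it) (((horizontal distance between bone_red_mid and tray_spare_seat below 0.015 m and angle between the x axis of bone_red_mid and the x axis of tray_spare_seat, either way round below 0.26 rad and z of bone_red_mid in the frame of tray_spare_seat between -0.005 and 0.005 m and contact force between bone_red and the fingers below 0.05 N) or (horizontal distance between bone_blue_mid and tray_spare_seat below 0.015 m and angle between the x axis of bone_blue_mid and the x axis of tray_spare_seat, either way round below 0.26 rad and z of bone_blue_mid in the frame of tray_spare_seat between -0.005 and 0.005 m and contact force between bone_blue and the fingers below 0.05 N) or (horizontal distance between bone_yellow_mid and tray_spare_seat below 0.015 m and angle between the x axis of bone_yellow_mid and the x axis of tray_spare_seat, either way round below 0.26 rad and z of bone_yellow_mid in the frame of tray_spare_seat between -0.005 and 0.005 m and contact force between bone_yellow and the fingers below 0.05 N) or (horizontal distance between bone_green_mid and tray_spare_seat below 0.015 m and angle between the x axis of bone_green_mid and the x axis of tray_spare_seat, either way round below 0.26 rad and z of bone_green_mid in the frame of tray_spare_seat between -0.005 and 0.005 m and contact force between bone_green and the fingers below 0.05 N))), for 0.2 s.
At the end, for the whole second after the job is handed in: Each bone lies at rest in the saddles of the tray of its own colour: its middle within 15 mm of the tray's middle seen from above and within 5 mm of the resting height, its length within 0.26 rad (15 degrees) of the tray's; the spare tray is empty again (horizontal distance between bone_red_mid and tray_red_seat below 0.015 m and angle between the x axis of bone_red_mid and the x axis of tray_red_seat, either way round below 0.26 rad and z of bone_red_mid in the frame of tray_red_seat between -0.005 and 0.005 m and linear speed of each of bone_red, bone_blue, bone_yellow, bone_green below 0.02 m/s and angular speed of each of bone_red, bone_blue, bone_yellow, bone_green below 0.2 rad/s and horizontal distance between bone_blue_mid and tray_blue_seat below 0.015 m and angle between the x axis of bone_blue_mid and the x axis of tray_blue_seat, either way round below 0.26 rad and z of bone_blue_mid in the frame of tray_blue_seat between -0.005 and 0.005 m and horizontal distance between bone_yellow_mid and tray_yellow_seat below 0.015 m and angle between the x axis of bone_yellow_mid and the x axis of tray_yellow_seat, either way round below 0.26 rad and z of bone_yellow_mid in the frame of tray_yellow_seat between -0.005 and 0.005 m and horizontal distance between bone_green_mid and tray_green_seat below 0.015 m and angle between the x axis of bone_green_mid and the x axis of tray_green_seat, either way round below 0.26 rad and z of bone_green_mid in the frame of tray_green_seat between -0.005 and 0.005 m); the robot touches nothing.
It fails at once if a bone was laid on the bench or a tray's floor (its middle below 20 mm) (height (world z) of any of bone_red_mid, bone_blue_mid, bone_yellow_mid, bone_green_mid below 0.02 m).
It fails at once if a bone was dropped (falling free of the fingers faster than 0.6 m/s, a drop of about 20 mm) ((linear speed of bone_red above 0.6 m/s and contact force between bone_red and the fingers below 0.05 N) or (linear speed of bone_blue above 0.6 m/s and contact force between bone_blue and the fingers below 0.05 N) or (linear speed of bone_yellow above 0.6 m/s and contact force between bone_yellow and the fingers below 0.05 N) or (linear speed of bone_green above 0.6 m/s and contact force between bone_green and the fingers below 0.05 N)).
It fails at once if the glass jar was knocked (moved by more than 15 mm) (distance of jar from where it was at the start of the episode above 0.015 m).
It also fails if it takes over 144 s, if anything falls off the work surface, if the arm or the gripper's body presses on something with over 40 N, if the wrist force passes 120 N, or if a joint passes its speed limit or range.

## Working session

There is one attempt and no reset: what is moved stays moved. The work goes in short steps, Python scripts to look and compute and a tool call to move; the robot and the scene stay as the last step left them, time stands still between calls to the robot, and variables do not carry over. Pictures are saved under pics/ and viewed, at most 14 in all, crops included, and the job is handed in when it is done.

Besides the shell and the picture viewer there is one more tool, called after ">>>" as name([rows], argument=value, ...), one row to a line, values as JSON. servo_tool: Moves the arm, as the interface text tells. Its arguments: {"type":"object","properties":{"plan":{"type":"array","items":{"type":"object","properties":{"rot":{"type":"array","items":{"type":"number"}},"linear":{"type":"array","items":{"type":"number"}},"jaw":{"type":"number"}}}},"squeeze":{"type":"number"}},"required":["plan"]}

```bash
mkdir -p pics; python3 - <<'E'
from rig import env
import cv2
print(env.state()); print(env.tcp_to_grasp)
for n in("scene","top"):
    cv2.imwrite(f"pics/{n}0.png",env.read_camera(n)); print(n,env.get_calibration(n))
print(env.get_calibration("wrist"))
E
```

```text
{'time_s': 0.0, 'joint_pos': array([ 1.13168318e+00,  3.79443471e-01,  1.73476333e+00, -1.46380858e-05,
        1.02847382e+00, -3.33087495e-02]), 'joint_velocities': array([-0.00204414,  0.00041267,  0.00185709, -0.0001576 ,  0.00023354,
       -0.00078465]), 'tau': array([ 1.68376620e-03, -7.63697577e+01, -4.34385681e+01,  6.51166798e-02,
        4.23123222e-02, -1.42575586e-04]), 'eef_pos': array([0.27618119, 0.64279586, 0.21327248]), 'orientation': array([-1.21210984e-04,  2.01509106e-01,  9.79486490e-01, -5.30346538e-04]), 'force': array([ 0.21633991, -0.45709846, -0.38429328]), 'wrist_torque': array([-0.02599741,  0.02811964, -0.02614572]), 'grasp_force': 0.0, 'grip_width': 0.09110341791543655}
0.0188
scene {'fx': 448.79100574427616, 'fy': 448.79100574427616, 'cx': 255.0073783532869, 'cy': 196.4467953385544, 'k1': -0.15633318398807747, 'position': array([1.34379546, 0.71412421, 0.93782851]), 'orientation': array([-0.18639465,  0.41378035,  0.8095054 , -0.37248338])}
top {'fx': 380.75940397442037, 'fy': 380.75940397442037, 'cx': 253.11299710391305, 'cy': 193.3495361314939, 'k1': -0.0888141143500479, 'position': array([0.34589478, 0.12421619, 1.3379985 ]), 'orientation': array([-0.04027457,  0.70845828, -0.70329256,  0.04294635])}
{'fx': 316.21423091866006, 'fy': 316.21423091866006, 'cx': 255.80422065127703, 'cy': 196.54123722618908, 'k1': -0.0748736556078954, 'position': array([0.21179512, 0.67025524, 0.38442785]), 'orientation': array([0.1045251 , 0.82855972, 0.54580964, 0.06822847])}
```

View pics/top0.png

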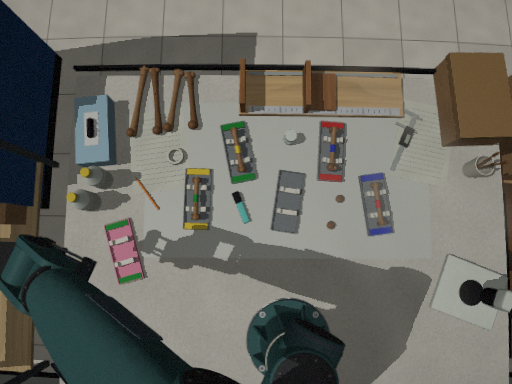

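View pics/scene0.png

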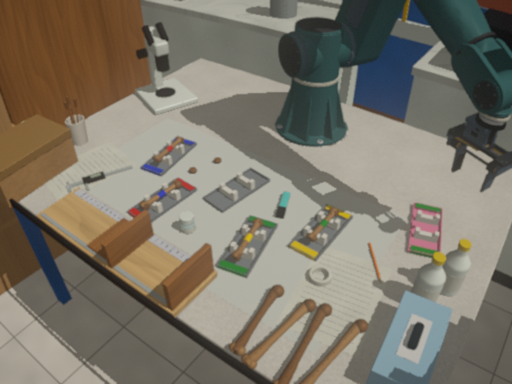

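```bash
cat > h.py <<'E'
import numpy as np, cv2
from scipy.spatial.transform import Rotation as R
def ray2plane(uv,c,z):
    K=np.array([[c['fx'],0,c['cx']],[0,c['fy'],c['cy']],[0,0,1]])
    n=cv2.undistortPoints(np.array(uv,float).reshape(-1,1,2),K,np.array([c['k1'],0,0,0,0])).reshape(-1,2)
    q=np.array(c['orientation']); d=R.from_quat(q[[1,2,3,0]]).apply(np.c_[n,np.ones(len(n))])
    p=np.array(c['position']); return p+d*((z-p[2])/d[:,2:])
HUE={'red':[(0,8),(172,180)],'yellow':[(22,34)],'green':[(45,85)],'blue':[(108,130)]}
def mask(im,col,smin=120,vmin=40):
    h=cv2.cvtColor(im,cv2.COLOR_BGR2HSV); m=np.zeros(im.shape[:2],np.uint8)
    for a,b in HUE[col]: m|=cv2.inRange(h,(a,smin,vmin),(b,255,255))
    return m
def blobs(im,col,amin=8,smin=120,vmin=40):
    n,l,s,c=cv2.connectedComponentsWithStats(mask(im,col,smin,vmin))
    return [(c[i],s[i,4]) for i in range(1,n) if s[i,4]>=amin]
E
python3 - <<'E'
from h import *
from rig import env
im=cv2.imread("pics/top0.png"); c=env.get_calibration("top")
for col in HUE:
    for p,a in blobs(im,col):
        if 90<p[0]<410 and 110<p[1]<290: print(col,p.round(1),a,ray2plane(p,c,0.01).round(4)[0,:2], ray2plane(p,c,0.041).round(4)[0,:2])
uv=[(281,170),(305,172),(273,229),(299,233),(291,137)]
print(ray2plane(uv,c,.01).round(3)); print(ray2plane([(291,137)],c,.055).round(3))
cv2.imwrite("pics/crop0.png",cv2.resize(im[110:290,100:400],None,fx=2.6,fy=2.6,interpolation=cv2.INTER_CUBIC))
E
```

```text
red [332.5 124.6] 114 [ 0.7558 -0.1657] [ 0.7462 -0.159 ]
red [330.1 176.8] 129 [ 0.5644 -0.153 ] [ 0.5593 -0.1466]
red [377.6 203.5] 26 [ 0.47   -0.3211] [ 0.4671 -0.3107]
yellow [237.5 148.7] 40 [0.6628 0.1766] [0.6554 0.1754]
yellow [197.8 171.4] 140 [0.5796 0.316 ] [0.5742 0.3115]
yellow [195.3 225.5] 143 [0.3888 0.3205] [0.3878 0.3159]
green [232.5 125.7] 109 [0.7475 0.1956] [0.7381 0.1939]
green [242.9 177.2] 126 [0.5601 0.1561] [0.5551 0.1553]
green [195.4 198. ] 31 [0.4852 0.3225] [0.4819 0.3179]
green [116.4 224.7] 100 [0.3883 0.5994] [0.3873 0.5884]
green [129.8 277.5] 100 [0.2062 0.545 ] [0.2095 0.5352]
blue [332.1 148.1] 34 [ 0.6685 -0.162 ] [ 0.661  -0.1554]
blue [370.9 177.1] 95 [ 0.5647 -0.2999] [ 0.5595 -0.29  ]
blue [379.6 230.6] 106 [ 0.3744 -0.3258] [ 0.3737 -0.3153]
[[ 0.587  0.022  0.01 ]
 [ 0.581 -0.064  0.01 ]
 [ 0.379  0.05   0.01 ]
 [ 0.365 -0.041  0.01 ]
 [ 0.708 -0.015  0.01 ]]
[[ 0.695 -0.01   0.055]]
```

View pics/crop0.png

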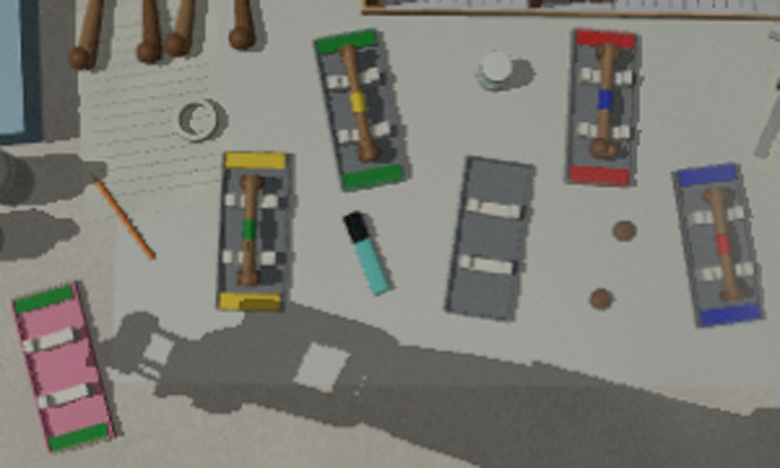

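Trays in the top view: the pink one with green cards at (125,250) is the decoy, and the grey one at (238,152) is the real green tray, since it matches the others and holds the yellow-banded bone. The others are:
- **Yellow card** (197,198): holds the green bone.
- **Red card** (332,150): holds the blue bone.
- **Blue card** (376,204): holds the red bone.
- **Spare** (288,201): empty.

The jar stands at (291,137).

I'll go above the yellow tray first.

>>> servo_tool([
  {"linear": [21, -32.5, -4], "rot": [0, 0, 2.2], "jaw": 48},
  {"linear": [21, -32.5, -4], "rot": [0, 0, 2.2], "jaw": 48},
  {"linear": [21, -32.5, -4], "rot": [0, 0, 2.2], "jaw": 48},
  {"linear": [21, -32.5, -4], "rot": [0, 0, 2.2], "jaw": 48},
  {"linear": [21, -32.5, -4], "rot": [0, 0, 2.2], "jaw": 48},
  {"linear": [21, -32.5, -4], "rot": [0, 0, 2.2], "jaw": 48},
  {"linear": [21, -32.5, -4], "rot": [0, 0, 2.2], "jaw": 48},
  {"linear": [21, -32.5, -4], "rot": [0, 0, 2.2], "jaw": 48},
  {"linear": [21, -32.5, -4], "rot": [0, 0, 2.2], "jaw": 48},
  {"linear": [18, -32.5, -4], "rot": [0, 0, 2.2], "jaw": 48},
], squeeze=15)

```text
time_s: 1.35
eef_pos: [0.4839, 0.317, 0.1736]
orientation: [-0.0, 0.01, 1.0, -0.0]
force: [-0.2, -0.3, 0.6]
grip_width: 0.0481
grasp_force: 0.0
```

```bash
cat > look.py <<'E'
import sys
from h import *
from rig import env
def look(name):
    c=env.get_calibration("wrist"); im=env.read_camera("wrist"); s=env.state()
    cv2.imwrite(f"pics/{name}.png",im)
    y=R.from_quat(np.roll(s['orientation'],-1)).as_matrix()[:,1]
    print("tcp",s['eef_pos'].round(4),"yaw_as_bone_deg",round((np.degrees(np.arctan2(y[1],y[0])))%180-90,2),"q6",s['joint_pos'][5].round(2))
    for col in HUE:
        for p,a in blobs(im,col,150):
            print(col,p.round(0),a,"z.01",ray2plane(p,c,.01)[0,:2].round(4),"z.041",ray2plane(p,c,.041)[0,:2].round(4))
if __name__=="__main__": look(sys.argv[1])
E
python3 look.py w1
```

```text
tcp [0.4849 0.3142 0.1731] yaw_as_bone_deg -1.12 q6 -1.02
red [483.  31.] 2228 z.01 [0.3287 0.5532] z.041 [0.3366 0.5314]
yellow [261.  91.] 1674 z.01 [0.3888 0.3237] z.041 [0.3912 0.3232]
green [500.  98.] 418 z.01 [0.3961 0.5805] z.041 [0.3977 0.5562]
green [262. 188.] 432 z.01 [0.4899 0.3235] z.041 [0.4829 0.323 ]
```

View pics/w1.png

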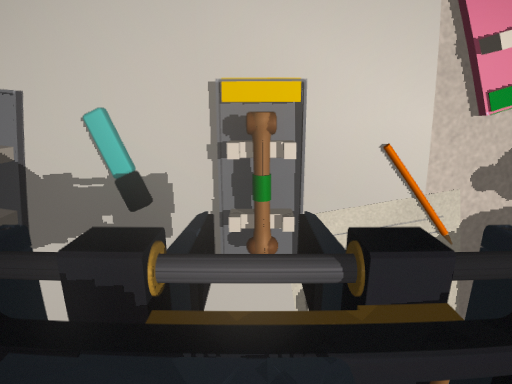

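```bash
python3 -c "
from rig import env
s=env.state();print(s['eef_pos'],s['joint_velocities'],s['time_s'])"
```

```text
[0.48488859 0.31416078 0.17305552] [ 0.05533465  0.00056529 -0.00491339  0.00811589  0.01488365  0.14286381] 1.4
```

>>> servo_tool([
  {"linear": [0, 1, -18], "rot": [0, 0, 0], "jaw": 48},
  {"linear": [0, 0, -30], "rot": [0, 0, 0], "jaw": 48},
  {"linear": [0, 0, -35], "rot": [0, 0, 0], "jaw": 48},
  {"linear": [0, 0, -20], "jaw": 48},
  {"linear": [0, 0, 0], "jaw": 48},
  {"linear": [0, 0, 0], "jaw": 48},
  {"linear": [0, 0, 0], "jaw": 48},
  {"linear": [0, 0, 0], "jaw": 48},
  {"linear": [0, 0, 0], "jaw": 48},
  {"linear": [0, 0, 0], "jaw": 48},
])

```text
validation failed for argument at $.pl...
```

>>> servo_tool([
  {"linear": [0, 1, -18], "rot": [0, 0, 0], "jaw": 48},
  {"linear": [0, 0, -30], "rot": [0, 0, 0], "jaw": 48},
  {"linear": [0, 0, -35], "rot": [0, 0, 0], "jaw": 48},
  {"linear": [0, 0, -20], "rot": [0, 0, 0], "jaw": 48},
  {"linear": [0, 0, 0], "rot": [0, 0, 0], "jaw": 48},
  {"linear": [0, 0, 0], "rot": [0, 0, 0], "jaw": 48},
  {"linear": [0, 0, 0], "rot": [0, 0, 0], "jaw": 48},
  {"linear": [0, 0, 0], "rot": [0, 0, 0], "jaw": 48},
  {"linear": [0, 0, 0], "rot": [0, 0, 0], "jaw": 48},
  {"linear": [0, 0, 0], "rot": [0, 0, 0], "jaw": 48},
])

```text
time_s: 2.65
eef_pos: [0.4834, 0.3192, 0.0711]
orientation: [0.0, 0.011, 1.0, 0.0]
force: [-0.5, 0.0, 0.1]
grip_width: 0.0478
grasp_force: 0.0
```

```bash
python3 look.py w2
```

```text
tcp [0.4834 0.3192 0.071 ] yaw_as_bone_deg -1.25 q6 -1.01
yellow [250.  61.] 154 z.01 [0.376  0.3176] z.041 [0.381 0.318]
yellow [259.  81.] 3546 z.01 [0.3891 0.3234] z.041 [0.3923 0.323 ]
green [261. 222.] 931 z.01 [0.4933 0.3227] z.041 [0.4826 0.3224]
green [ 54. 304.] 464 z.01 [0.5656 0.1418] z.041 [0.5453 0.1656]
```

View pics/w2.png

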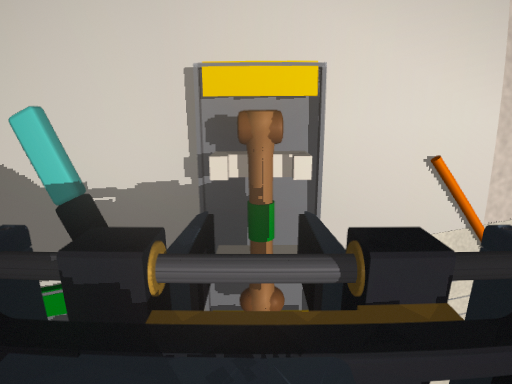

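The picture shows the bone centred between the fingers (band at (261,222)), so I'll descend and grip.

>>> servo_tool([
  {"linear": [-1, 2, -15], "rot": [0, 0, 0], "jaw": 48},
  {"linear": [0, 0, -20], "rot": [0, 0, 0], "jaw": 48},
  {"linear": [0, 0, -15], "rot": [0, 0, 0], "jaw": 48},
  {"linear": [0, 0, -6], "rot": [0, 0, 0], "jaw": 48},
  {"linear": [0, 0, 0], "rot": [0, 0, 0], "jaw": 48},
  {"linear": [0, 0, 0], "rot": [0, 0, 0], "jaw": 25},
  {"linear": [0, 0, 0], "rot": [0, 0, 0], "jaw": 10},
  {"linear": [0, 0, 0], "rot": [0, 0, 0], "jaw": 10},
  {"linear": [0, 0, 0], "rot": [0, 0, 0], "jaw": 10},
  {"linear": [0, 0, 0], "rot": [0, 0, 0], "jaw": 10},
], squeeze=15)

```text
time_s: 3.95
eef_pos: [0.4825, 0.3213, 0.0153]
orientation: [0.0, 0.011, 1.0, 0.0]
force: [-0.9, -0.1, 6.3]
grip_width: 0.0169
grasp_force: 15.0
```

>>> servo_tool([
  {"linear": [0, 0, 10], "rot": [0, 0, 0], "jaw": 10},
  {"linear": [0, 0, 20], "rot": [0, 0, 0], "jaw": 10},
  {"linear": [0, 0, 30], "rot": [0, 0, 0], "jaw": 10},
  {"linear": [0, 0, 30], "rot": [0, 0, 0], "jaw": 10},
  {"linear": [0, -10, 15], "rot": [0, 0, 0], "jaw": 10},
  {"linear": [0, -20, 0], "rot": [0, 0, 0], "jaw": 10},
  {"linear": [0, -30, 0], "rot": [0, 0, 0], "jaw": 10},
  {"linear": [0, -30, 0], "rot": [0, 0, 0], "jaw": 10},
  {"linear": [0, -30, 0], "rot": [0, 0, -1], "jaw": 10},
  {"linear": [0, -30, 0], "rot": [0, 0, -1], "jaw": 10},
])

```text
time_s: 5.2
eef_pos: [0.4811, 0.1688, 0.1188]
orientation: [-0.001, 0.029, 1.0, -0.0]
force: [0.5, -0.6, -2.0]
grip_width: 0.0169
grasp_force: 15.0
```

>>> servo_tool([
  {"linear": [0, -30, 0], "rot": [0, 0, -1], "jaw": 10},
  {"linear": [0, -30, 0], "rot": [0, 0, -1], "jaw": 10},
  {"linear": [-1, -30, 0], "rot": [0, 0, -1], "jaw": 10},
  {"linear": [-1, -30, 0], "rot": [0, 0, -0.7], "jaw": 10},
  {"linear": [-1, -30, 0], "rot": [0, 0, 0], "jaw": 10},
  {"linear": [-1, -20, 0], "rot": [0, 0, 0], "jaw": 10},
  {"linear": [0, -9, 0], "rot": [0, 0, 0], "jaw": 10},
  {"linear": [0, 0, 0], "rot": [0, 0, 0], "jaw": 10},
  {"linear": [0, 0, 0], "rot": [0, 0, 0], "jaw": 10},
  {"linear": [0, 0, 0], "rot": [0, 0, 0], "jaw": 10},
])

```text
time_s: 6.45
eef_pos: [0.4783, -0.0073, 0.1198]
orientation: [-0.0, 0.06, 0.998, 0.0]
force: [0.0, 0.6, -0.7]
grip_width: 0.0167
grasp_force: 15.0
```

```bash
python3 look.py w3
```

```text
tcp [ 0.4783 -0.0074  0.1199] yaw_as_bone_deg -6.9 q6 -1.51
red [106. 295.] 588 z.01 [ 0.5647 -0.1724] z.041 [ 0.5475 -0.1533]
green [434. 241.] 425 z.01 [0.5456 0.1595] z.041 [0.5305 0.1419]
green [256. 245.] 586 z.01 [ 0.527  -0.0134] z.041 [ 0.5139 -0.0119]
green [455. 246.] 508 z.01 [0.5541 0.1819] z.041 [0.538  0.1619]
```

View pics/w3.png

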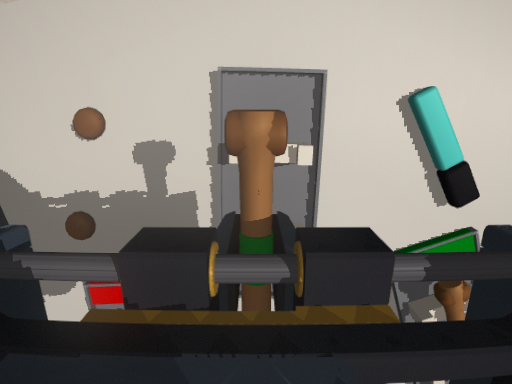

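```bash
python3 - <<'E'
from h import *
from rig import env
c=env.get_calibration("wrist")
P=ray2plane([(219,69),(326,72),(316,222),(256,245)],c,.012)[:,:2]; print(P.round(4), np.linalg.norm(P[0]-P[1]))
ys=P[1]-P[0]; xs=np.array([ys[1],-ys[0]])/np.linalg.norm(ys)
print(np.degrees(np.arctan2(xs[1],xs[0])),"side",np.degrees(np.arctan2(*(P[2]-P[1])[::-1])),"centre",(P[0]+P[1])/2+xs*.108)
print(ray2plane([(256,245)],c,.146))
E
```

```text
[[ 0.3666 -0.0251]
 [ 0.3795  0.0637]
 [ 0.5106  0.045 ]
 [ 0.5267 -0.0133]] 0.08970135117224065
-8.269605172035526 side -8.11114760437541 centre [0.47991993 0.00376674]
[[ 0.47000459 -0.00658008  0.146     ]]
```

>>> servo_tool([
  {"linear": [0, 4, -10], "rot": [0, 0, -0.6], "jaw": 10},
  {"linear": [1, 6, -20], "rot": [0, 0, -0.6], "jaw": 10},
  {"linear": [0, 0, -25], "rot": [0, 0, 0], "jaw": 10},
  {"linear": [0, 0, -20], "rot": [0, 0, 0], "jaw": 10},
  {"linear": [0, 0, -12], "rot": [0, 0, 0], "jaw": 10},
  {"linear": [0, 0, -8], "rot": [0, 0, 0], "jaw": 10},
  {"linear": [0, 0, -5], "rot": [0, 0, 0], "jaw": 10},
  {"linear": [0, 0, -3], "rot": [0, 0, 0], "jaw": 10},
  {"linear": [0, 0, -1], "rot": [0, 0, 0], "jaw": 10},
  {"linear": [0, 0, 0], "rot": [0, 0, 0], "jaw": 10},
])

```text
time_s: 7.75
eef_pos: [0.4795, 0.0021, 0.0161]
orientation: [0.0, 0.071, 0.997, -0.0]
force: [0.2, 0.3, -1.0]
grip_width: 0.0171
grasp_force: 15.0
```

>>> servo_tool([
  {"linear": [0, 0, -1], "rot": [0, 0, 0], "jaw": 10},
  {"linear": [0, 0, 0], "rot": [0, 0, 0], "jaw": 10},
  {"linear": [0, 0, 0], "rot": [0, 0, 0], "jaw": 46},
  {"linear": [0, 0, 0], "rot": [0, 0, 0], "jaw": 46},
  {"linear": [0, 0, 0], "rot": [0, 0, 0], "jaw": 46},
  {"linear": [0, 0, 0], "rot": [0, 0, 0], "jaw": 46},
  {"linear": [0, 0, 10], "rot": [0, 0, 0], "jaw": 46},
  {"linear": [0, 0, 25], "rot": [0, 0, 0], "jaw": 46},
  {"linear": [0, 0, 35], "rot": [0, 0, 0], "jaw": 46},
  {"linear": [0, 0, 25], "rot": [0, 0, 0], "jaw": 46},
])

```text
time_s: 9.0
eef_pos: [0.4797, 0.0022, 0.1119]
orientation: [0.001, 0.071, 0.997, 0.0]
force: [-0.5, 1.1, 0.3]
grip_width: 0.0461
grasp_force: 0.0
```

```bash
python3 look.py w4
```

```text
tcp [0.4811 0.0021 0.1143] yaw_as_bone_deg -8.15 q6 -1.47
green [256. 206.] 660 z.01 [0.4886 0.0008] z.041 [0.4796 0.002 ]
green [451. 233.] 207 z.01 [0.5415 0.1798] z.041 [0.5265 0.1607]
green [460. 244.] 411 z.01 [0.554  0.1894] z.041 [0.5376 0.1692]
```

View pics/w4.png

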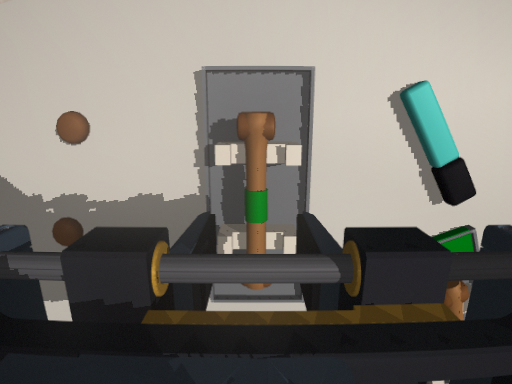

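The green bone lies straight in the spare tray's saddles (band at (256,206)). Next is the yellow bone in the green tray.

>>> servo_tool([
  {"linear": [10, 10, 0], "rot": [0, 0, 2], "jaw": 46},
  {"linear": [22, 22, 0], "rot": [0, 0, 3], "jaw": 46},
  {"linear": [25, 26, 0], "rot": [0, 0, 3], "jaw": 46},
  {"linear": [25, 26, 0], "rot": [0, 0, 3], "jaw": 46},
  {"linear": [25, 26, 0], "rot": [0, 0, 3], "jaw": 46},
  {"linear": [25, 26, 0], "rot": [0, 0, 3], "jaw": 46},
  {"linear": [22, 24, 0], "rot": [0, 0, 3], "jaw": 46},
  {"linear": [19, 17, 0], "rot": [0, 0, 0], "jaw": 46},
  {"linear": [0, 0, -10], "rot": [0, 0, 0], "jaw": 46},
  {"linear": [0, 0, 0], "rot": [0, 0, 0], "jaw": 46},
])

```text
time_s: 10.3
eef_pos: [0.6508, 0.1791, 0.0977]
orientation: [-0.002, -0.104, 0.995, -0.0]
force: [-0.8, -0.1, 0.0]
grip_width: 0.046
grasp_force: 0.0
```

```bash
python3 look.py w5
```

```text
tcp [0.6511 0.1788 0.0984] yaw_as_bone_deg 11.87 q6 -1.54
yellow [438. 155.] 2255 z.01 [0.5802 0.3209] z.041 [0.5805 0.3022]
yellow [256. 218.] 778 z.01 [0.6654 0.1821] z.041 [0.6555 0.18  ]
green [257.  88.] 2684 z.01 [0.5603 0.1609] z.041 [0.5629 0.1613]
green [227. 303.] 446 z.01 [0.7524 0.1733] z.041 [0.7321 0.1722]
green [284. 303.] 450 z.01 [0.7415 0.2254] z.041 [0.7225 0.2181]
```

View pics/w5.png

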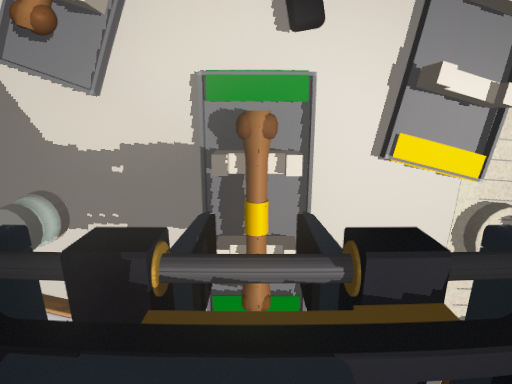

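>>> servo_tool([
  {"linear": [2, 1, -15], "rot": [0, 0, 0], "jaw": 46},
  {"linear": [2, 0, -25], "rot": [0, 0, 0], "jaw": 46},
  {"linear": [0, 0, -25], "rot": [0, 0, 0], "jaw": 46},
  {"linear": [0, 0, -13], "rot": [0, 0, 0], "jaw": 46},
  {"linear": [0, 0, -5], "rot": [0, 0, 0], "jaw": 46},
  {"linear": [0, 0, 0], "rot": [0, 0, 0], "jaw": 46},
  {"linear": [0, 0, 0], "rot": [0, 0, 0], "jaw": 25},
  {"linear": [0, 0, 0], "rot": [0, 0, 0], "jaw": 10},
  {"linear": [0, 0, 0], "rot": [0, 0, 0], "jaw": 10},
  {"linear": [0, 0, 0], "rot": [0, 0, 0], "jaw": 10},
], squeeze=15)

```text
time_s: 11.6
eef_pos: [0.6565, 0.1802, 0.0172]
orientation: [0.0, -0.103, 0.995, 0.0]
force: [-1.6, -0.3, 3.4]
grip_width: 0.0167
grasp_force: 15.0
```

>>> servo_tool([
  {"linear": [0, 0, 10], "rot": [0, 0, 0], "jaw": 10},
  {"linear": [0, 0, 20], "rot": [0, 0, 0], "jaw": 10},
  {"linear": [0, 0, 30], "rot": [0, 0, 0], "jaw": 10},
  {"linear": [0, 0, 30], "rot": [0, 0, 0], "jaw": 10},
  {"linear": [-8, 7, 10], "rot": [0, 0, -0.9], "jaw": 10},
  {"linear": [-16, 13, 0], "rot": [0, 0, -1], "jaw": 10},
  {"linear": [-20, 17, 0], "rot": [0, 0, -1.5], "jaw": 10},
  {"linear": [-20, 17, 0], "rot": [0, 0, -1.5], "jaw": 10},
  {"linear": [-20, 17, 0], "rot": [0, 0, -1.5], "jaw": 10},
  {"linear": [-20, 17, 0], "rot": [0, 0, -1.5], "jaw": 10},
])

```text
time_s: 12.85
eef_pos: [0.5508, 0.2688, 0.1167]
orientation: [-0.0, -0.034, 0.999, -0.0]
force: [0.1, 0.4, -0.8]
grip_width: 0.0168
grasp_force: 15.0
```

>>> servo_tool([
  {"linear": [-20, 16, 0], "rot": [0, 0, -1.5], "jaw": 10},
  {"linear": [-20, 16, 0], "rot": [0, 0, -1.5], "jaw": 10},
  {"linear": [-17, 14, 0], "rot": [0, 0, -1.5], "jaw": 10},
  {"linear": [-10, 8, 0], "rot": [0, 0, -0.5], "jaw": 10},
  {"linear": [0, 0, -10], "rot": [0, 0, 0], "jaw": 10},
  {"linear": [0, 0, -20], "rot": [0, 0, 0], "jaw": 10},
  {"linear": [0, 0, -25], "rot": [0, 0, 0], "jaw": 10},
  {"linear": [0, 0, -10], "rot": [0, 0, 0], "jaw": 10},
  {"linear": [0, 0, 0], "rot": [0, 0, 0], "jaw": 10},
  {"linear": [0, 0, 0], "rot": [0, 0, 0], "jaw": 10},
])

```text
time_s: 14.1
eef_pos: [0.4858, 0.3223, 0.0524]
orientation: [0.0, 0.009, 1.0, 0.0]
force: [-0.6, -0.4, -0.5]
grip_width: 0.0169
grasp_force: 15.0
```

```bash
python3 look.py w6
```

```text
tcp [0.4859 0.3223 0.0526] yaw_as_bone_deg -1.06 q6 -1.01
yellow [256.  52.] 174 z.01 [0.3761 0.3242] z.041 [0.3818 0.324 ]
yellow [256.  74.] 4305 z.01 [0.389  0.3237] z.041 [0.3929 0.3236]
yellow [256. 243.] 705 z.01 [0.5051 0.3214] z.041 [0.4921 0.3217]
green [ 70. 290.] 330 z.01 [0.5428 0.1754] z.041 [0.5244 0.1969]
green [ 71. 307.] 1161 z.01 [0.5583 0.1735] z.041 [0.5376 0.1952]
```

View pics/w6.png

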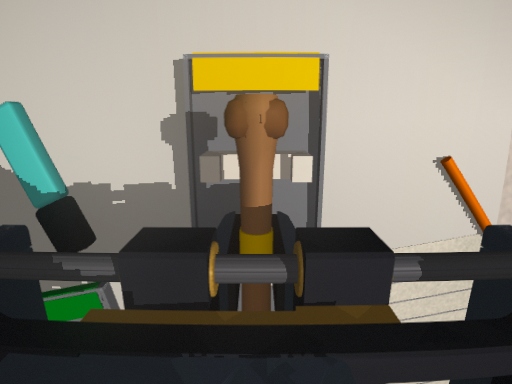

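Card and bone both sit at column 256, so the bone is centred. I'll lower it.

>>> servo_tool([
  {"linear": [0, 0, -10], "rot": [0, 0, 0], "jaw": 10},
  {"linear": [0, 0, -12], "rot": [0, 0, 0], "jaw": 10},
  {"linear": [0, 0, -7], "rot": [0, 0, 0], "jaw": 10},
  {"linear": [0, 0, -4], "rot": [0, 0, 0], "jaw": 10},
  {"linear": [0, 0, -1.5], "rot": [0, 0, 0], "jaw": 10},
  {"linear": [0, 0, 0], "rot": [0, 0, 0], "jaw": 10},
  {"linear": [0, 0, 0], "rot": [0, 0, 0], "jaw": 10},
  {"linear": [0, 0, 0], "rot": [0, 0, 0], "jaw": 10},
  {"linear": [0, 0, -0.5], "rot": [0, 0, 0], "jaw": 10},
  {"linear": [0, 0, 0], "rot": [0, 0, 0], "jaw": 10},
])

```text
time_s: 15.4
eef_pos: [0.4855, 0.3222, 0.0172]
orientation: [0.0, 0.009, 1.0, 0.0]
force: [-1.2, -0.8, 5.5]
grip_width: 0.0172
grasp_force: 15.0
```

>>> servo_tool([
  {"linear": [0, 0, 0], "rot": [0, 0, 0], "jaw": 46},
  {"linear": [0, 0, 0], "rot": [0, 0, 0], "jaw": 46},
  {"linear": [0, 0, 0], "rot": [0, 0, 0], "jaw": 46},
  {"linear": [0, 0, 0], "rot": [0, 0, 0], "jaw": 46},
  {"linear": [0, 0, 10], "rot": [0, 0, 0], "jaw": 46},
  {"linear": [0, 0, 25], "rot": [0, 0, 0], "jaw": 46},
  {"linear": [0, 0, 35], "rot": [0, 0, 0], "jaw": 46},
  {"linear": [0, 0, 25], "rot": [0, 0, 0], "jaw": 46},
  {"linear": [0, 0, 0], "rot": [0, 0, 0], "jaw": 46},
  {"linear": [0, 0, 0], "rot": [0, 0, 0], "jaw": 46},
])

```text
time_s: 16.65
eef_pos: [0.485, 0.322, 0.1116]
orientation: [-0.0, 0.009, 1.0, -0.0]
force: [0.4, -0.7, -0.6]
grip_width: 0.046
grasp_force: 0.0
```

```bash
python3 look.py w7
```

```text
tcp [0.4849 0.3219 0.1112] yaw_as_bone_deg -1.05 q6 -1.01
red [508.  20.] 349 z.01 [0.3356 0.5364] z.041 [0.3446 0.5121]
yellow [260.  68.] 176 z.01 [0.3761 0.3275] z.041 [0.3806 0.327 ]
yellow [256.  84.] 2555 z.01 [0.3894 0.3237] z.041 [0.3923 0.3236]
yellow [256. 206.] 698 z.01 [0.4937 0.3222] z.041 [0.4847 0.3223]
yellow [256. 294.] 1294 z.01 [0.5824 0.3205] z.041 [0.5634 0.3208]
```

>>> servo_tool([
  {"linear": [0, -15, 0], "rot": [0, 0, 0], "jaw": 46},
  {"linear": [0, -35, 0], "rot": [0, 0, -1], "jaw": 46},
  {"linear": [0, -40, 0], "rot": [0, 0, -1], "jaw": 46},
  {"linear": [-1, -40, 0], "rot": [0, 0, -1], "jaw": 46},
  {"linear": [-1, -40, 0], "rot": [0, 0, -1], "jaw": 46},
  {"linear": [-1, -40, 0], "rot": [0, 0, -1], "jaw": 46},
  {"linear": [-1, -40, 0], "rot": [0, 0, -1], "jaw": 46},
  {"linear": [-1, -40, 0], "rot": [0, 0, -1], "jaw": 46},
  {"linear": [-1, -25, 0], "rot": [0, 0, 0], "jaw": 46},
  {"linear": [0, -5, 0], "rot": [0, 0, 0], "jaw": 46},
])

```text
time_s: 17.95
eef_pos: [0.4785, 0.0007, 0.1114]
orientation: [-0.001, 0.071, 0.997, -0.0]
force: [-0.3, -0.3, -0.1]
grip_width: 0.046
grasp_force: 0.0
```

```bash
python3 look.py w8
```

```text
tcp [0.4788 0.0011 0.1115] yaw_as_bone_deg -8.14 q6 -1.48
green [258. 208.] 664 z.01 [0.4888 0.0009] z.041 [0.4797 0.002 ]
green [452. 235.] 207 z.01 [0.5415 0.1795] z.041 [0.5265 0.1602]
green [461. 245.] 377 z.01 [0.5535 0.1892] z.041 [0.5371 0.1689]
```

The yellow bone is within 2 mm of its tray's centre. Next I'll pick the green bone out of the spare tray.

>>> servo_tool([
  {"linear": [1, 1, -15], "rot": [0, 0, 0], "jaw": 46},
  {"linear": [0, 0, -30], "rot": [0, 0, 0], "jaw": 46},
  {"linear": [0, 0, -30], "rot": [0, 0, 0], "jaw": 46},
  {"linear": [0, 0, -15], "rot": [0, 0, 0], "jaw": 46},
  {"linear": [0, 0, -5], "rot": [0, 0, 0], "jaw": 46},
  {"linear": [0, 0, 0], "rot": [0, 0, 0], "jaw": 46},
  {"linear": [0, 0, 0], "rot": [0, 0, 0], "jaw": 25},
  {"linear": [0, 0, 0], "rot": [0, 0, 0], "jaw": 10},
  {"linear": [0, 0, 0], "rot": [0, 0, 0], "jaw": 10},
  {"linear": [0, 0, 0], "rot": [0, 0, 0], "jaw": 10},
], squeeze=15)

```text
time_s: 19.25
eef_pos: [0.4806, 0.0031, 0.0173]
orientation: [0.0, 0.07, 0.998, 0.0]
force: [-0.8, -0.6, 6.9]
grip_width: 0.0171
grasp_force: 15.0
```

>>> servo_tool([
  {"linear": [0, 0, 10], "rot": [0, 0, 0], "jaw": 10},
  {"linear": [0, 0, 20], "rot": [0, 0, 0], "jaw": 10},
  {"linear": [0, 0, 30], "rot": [0, 0, 0], "jaw": 10},
  {"linear": [0, 0, 30], "rot": [0, 0, 0], "jaw": 10},
  {"linear": [8, 8, 10], "rot": [0, 0, 1], "jaw": 10},
  {"linear": [16, 16, 0], "rot": [0, 0, 2], "jaw": 10},
  {"linear": [20, 20, 0], "rot": [0, 0, 2], "jaw": 10},
  {"linear": [20, 20, 0], "rot": [0, 0, 2], "jaw": 10},
  {"linear": [20, 20, 0], "rot": [0, 0, 2], "jaw": 10},
  {"linear": [20, 20, 0], "rot": [0, 0, 2], "jaw": 10},
])

```text
time_s: 20.5
eef_pos: [0.585, 0.1091, 0.1151]
orientation: [-0.001, -0.027, 1.0, -0.0]
force: [0.1, -0.8, -0.6]
grip_width: 0.0173
grasp_force: 15.0
```

>>> servo_tool([
  {"linear": [20, 20, 0], "rot": [0, 0, 3], "jaw": 10},
  {"linear": [20, 20, 0], "rot": [0, 0, 3], "jaw": 10},
  {"linear": [18, 18, 0], "rot": [0, 0, 2], "jaw": 10},
  {"linear": [12, 15, 0], "rot": [0, 0, 0.8], "jaw": 10},
  {"linear": [0, 0, -10], "rot": [0, 0, 0], "jaw": 10},
  {"linear": [0, 0, -20], "rot": [0, 0, 0], "jaw": 10},
  {"linear": [0, 0, -20], "rot": [0, 0, 0], "jaw": 10},
  {"linear": [0, 0, -10], "rot": [0, 0, 0], "jaw": 10},
  {"linear": [0, 0, 0], "rot": [0, 0, 0], "jaw": 10},
  {"linear": [0, 0, 0], "rot": [0, 0, 0], "jaw": 10},
])

```text
time_s: 21.75
eef_pos: [0.6547, 0.1801, 0.0574]
orientation: [0.0, -0.102, 0.995, 0.0]
force: [0.1, -0.2, -1.8]
grip_width: 0.017
grasp_force: 15.0
```

```bash
python3 look.py w9
```

```text
tcp [0.6548 0.1802 0.0576] yaw_as_bone_deg 11.75 q6 -1.54
yellow [465. 155.] 2791 z.01 [0.5802 0.3177] z.041 [0.581  0.2961]
yellow [460. 173.] 177 z.01 [0.5934 0.3182] z.041 [0.5923 0.2965]
green [256.  75.] 3952 z.01 [0.5603 0.1608] z.041 [0.5639 0.1615]
green [256. 243.] 706 z.01 [0.6755 0.1843] z.041 [0.6628 0.1817]
```

Green is aligned too: card and band are both at column 256. I'll lower it and release.

>>> servo_tool([
  {"linear": [0, 0, -10], "rot": [0, 0, 0], "jaw": 10},
  {"linear": [0, 0, -15], "rot": [0, 0, 0], "jaw": 10},
  {"linear": [0, 0, -8], "rot": [0, 0, 0], "jaw": 10},
  {"linear": [0, 0, -4], "rot": [0, 0, 0], "jaw": 10},
  {"linear": [0, 0, -3], "rot": [0, 0, 0], "jaw": 10},
  {"linear": [0, 0, 0], "rot": [0, 0, 0], "jaw": 10},
  {"linear": [0, 0, 0], "rot": [0, 0, 0], "jaw": 10},
  {"linear": [0, 0, -0.5], "rot": [0, 0, 0], "jaw": 10},
  {"linear": [0, 0, 0], "rot": [0, 0, 0], "jaw": 10},
  {"linear": [0, 0, 0], "rot": [0, 0, 0], "jaw": 10},
])

```text
time_s: 23.05
eef_pos: [0.6545, 0.1802, 0.017]
orientation: [0.0, -0.102, 0.995, 0.0]
force: [-2.2, -0.1, 6.2]
grip_width: 0.0167
grasp_force: 15.0
```

>>> servo_tool([
  {"linear": [0, 0, 0], "rot": [0, 0, 0], "jaw": 46},
  {"linear": [0, 0, 0], "rot": [0, 0, 0], "jaw": 46},
  {"linear": [0, 0, 0], "rot": [0, 0, 0], "jaw": 46},
  {"linear": [0, 0, 0], "rot": [0, 0, 0], "jaw": 46},
  {"linear": [0, 0, 10], "rot": [0, 0, 0], "jaw": 46},
  {"linear": [0, 0, 25], "rot": [0, 0, 0], "jaw": 46},
  {"linear": [0, 0, 35], "rot": [0, 0, 0], "jaw": 46},
  {"linear": [0, 0, 30], "rot": [0, 0, 0], "jaw": 46},
  {"linear": [0, 0, 0], "rot": [0, 0, 0], "jaw": 46},
  {"linear": [0, 0, 0], "rot": [0, 0, 0], "jaw": 46},
])

```text
time_s: 24.3
eef_pos: [0.6543, 0.1801, 0.1171]
orientation: [0.0, -0.102, 0.995, 0.0]
force: [-0.2, 0.0, -0.6]
grip_width: 0.0459
grasp_force: 0.0
```

```bash
python3 look.py w10
```

```text
tcp [0.654  0.1801 0.1163] yaw_as_bone_deg 11.75 q6 -1.54
yellow [479.  30.] 921 z.01 [0.4736 0.3365] z.041 [0.4861 0.3174]
yellow [427. 148.] 2013 z.01 [0.5801 0.3209] z.041 [0.5807 0.3036]
green [256.  84.] 2312 z.01 [0.5601 0.161 ] z.041 [0.563  0.1615]
green [256. 204.] 655 z.01 [0.662  0.1819] z.041 [0.6535 0.1801]
green [256. 291.] 1344 z.01 [0.7501 0.1998] z.041 [0.7318 0.196 ]
```

>>> servo_tool([
  {"linear": [0, -15, 5], "rot": [0, 0, -1], "jaw": 46},
  {"linear": [0, -35, 5], "rot": [0, 0, -1.5], "jaw": 46},
  {"linear": [1, -43, 0], "rot": [0, 0, -2], "jaw": 46},
  {"linear": [1, -43, 0], "rot": [0, 0, -2], "jaw": 46},
  {"linear": [1, -43, 0], "rot": [0, 0, -2], "jaw": 46},
  {"linear": [1, -43, 0], "rot": [0, 0, -2], "jaw": 46},
  {"linear": [1, -43, 0], "rot": [0, 0, -2], "jaw": 46},
  {"linear": [0, -40, -10], "rot": [0, 0, -2], "jaw": 46},
  {"linear": [0, -25, -10], "rot": [0, 0, -1], "jaw": 46},
  {"linear": [0, -5, -5], "rot": [0, 0, 0], "jaw": 46},
])

```text
time_s: 25.6
eef_pos: [0.6587, -0.1562, 0.1004]
orientation: [-0.001, 0.034, 0.999, 0.0]
force: [-0.1, 0.4, -0.2]
grip_width: 0.0458
grasp_force: 0.0
```

```bash
python3 look.py w11
```

```text
tcp [ 0.6586 -0.1556  0.1   ] yaw_as_bone_deg -3.8 q6 -1.77
red [259.  85.] 2761 z.01 [ 0.5647 -0.1477] z.041 [ 0.5676 -0.1482]
red [258. 302.] 1210 z.01 [ 0.7578 -0.1607] z.041 [ 0.7377 -0.1596]
blue [ 76. 101.] 2396 z.01 [ 0.5648 -0.2976] z.041 [ 0.5676 -0.2804]
blue [ 80. 117.] 165 z.01 [ 0.5782 -0.2961] z.041 [ 0.5795 -0.279 ]
blue [259. 215.] 750 z.01 [ 0.6723 -0.1546] z.041 [ 0.6624 -0.1542]
```

View pics/w11.png

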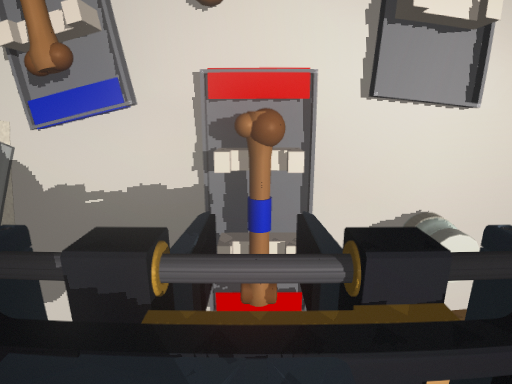

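The view shows the red cards at (259,85) and (258,302), the blue-banded bone between the fingers at (259,215), and the jar clear on the right. I'll pick it.

>>> servo_tool([
  {"linear": [2, 1.5, -15], "rot": [0, 0, 0], "jaw": 46},
  {"linear": [1, 0, -25], "rot": [0, 0, 0], "jaw": 46},
  {"linear": [0, 0, -25], "rot": [0, 0, 0], "jaw": 46},
  {"linear": [0, 0, -13], "rot": [0, 0, 0], "jaw": 46},
  {"linear": [0, 0, -5], "rot": [0, 0, 0], "jaw": 46},
  {"linear": [0, 0, 0], "rot": [0, 0, 0], "jaw": 46},
  {"linear": [0, 0, 0], "rot": [0, 0, 0], "jaw": 25},
  {"linear": [0, 0, 0], "rot": [0, 0, 0], "jaw": 10},
  {"linear": [0, 0, 0], "rot": [0, 0, 0], "jaw": 10},
  {"linear": [0, 0, 0], "rot": [0, 0, 0], "jaw": 10},
], squeeze=15)

```text
time_s: 26.9
eef_pos: [0.6625, -0.1534, 0.0188]
orientation: [0.0, 0.033, 0.999, -0.0]
force: [-0.1, 0.1, 5.3]
grip_width: 0.017
grasp_force: 15.0
```

>>> servo_tool([
  {"linear": [0, 0, 10], "rot": [0, 0, 0], "jaw": 10},
  {"linear": [0, 0, 20], "rot": [0, 0, 0], "jaw": 10},
  {"linear": [0, 0, 30], "rot": [0, 0, 0], "jaw": 10},
  {"linear": [0, 0, 30], "rot": [0, 0, 0], "jaw": 10},
  {"linear": [-8, 7, 10], "rot": [0, 0, -0.3], "jaw": 10},
  {"linear": [-16, 14, 0], "rot": [0, 0, -0.5], "jaw": 10},
  {"linear": [-22, 18, 0], "rot": [0, 0, -0.5], "jaw": 10},
  {"linear": [-22, 19, 0], "rot": [0, 0, -0.5], "jaw": 10},
  {"linear": [-22, 19, 0], "rot": [0, 0, -0.5], "jaw": 10},
  {"linear": [-22, 19, 0], "rot": [0, 0, -0.5], "jaw": 10},
])

```text
time_s: 28.15
eef_pos: [0.5486, -0.0564, 0.1182]
orientation: [-0.0, 0.057, 0.998, 0.0]
force: [-0.6, 0.4, -0.8]
grip_width: 0.0171
grasp_force: 15.0
```

>>> servo_tool([
  {"linear": [-22, 19, 0], "rot": [0, 0, -0.5], "jaw": 10},
  {"linear": [-21, 18, 0], "rot": [0, 0, -0.5], "jaw": 10},
  {"linear": [-18, 15, 0], "rot": [0, 0, -0.5], "jaw": 10},
  {"linear": [-9, 8, 0], "rot": [0, 0, 0], "jaw": 10},
  {"linear": [0, 0, -10], "rot": [0, 0, 0], "jaw": 10},
  {"linear": [0, 0, -20], "rot": [0, 0, 0], "jaw": 10},
  {"linear": [0, 0, -20], "rot": [0, 0, 0], "jaw": 10},
  {"linear": [0, 0, -10], "rot": [0, 0, 0], "jaw": 10},
  {"linear": [0, 0, 0], "rot": [0, 0, 0], "jaw": 10},
  {"linear": [0, 0, 0], "rot": [0, 0, 0], "jaw": 10},
])

```text
time_s: 29.4
eef_pos: [0.4808, 0.0025, 0.0588]
orientation: [0.0, 0.07, 0.998, -0.0]
force: [-0.4, -1.1, -0.9]
grip_width: 0.0169
grasp_force: 15.0
```

```bash
python3 look.py w12
```

```text
tcp [0.4809 0.0026 0.059 ] yaw_as_bone_deg -8.05 q6 -1.47
red [ 67. 318.] 229 z.01 [ 0.5481 -0.1666] z.041 [ 0.5288 -0.1414]
green [443. 292.] 1042 z.01 [0.5671 0.143 ] z.041 [0.5452 0.1245]
blue [256. 243.] 675 z.01 [ 0.5028 -0.0007] z.041 [0.4899 0.0011]
```

View pics/w12.png

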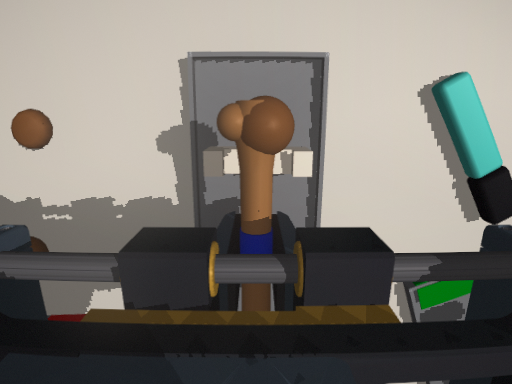

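>>> servo_tool([
  {"linear": [-0.5, 0, -10], "rot": [0, 0, 0], "jaw": 10},
  {"linear": [0, 0, -13], "rot": [0, 0, 0], "jaw": 10},
  {"linear": [0, 0, -8], "rot": [0, 0, 0], "jaw": 10},
  {"linear": [0, 0, -5], "rot": [0, 0, 0], "jaw": 10},
  {"linear": [0, 0, -3], "rot": [0, 0, 0], "jaw": 10},
  {"linear": [0, 0, -1], "rot": [0, 0, 0], "jaw": 10},
  {"linear": [0, 0, 0], "rot": [0, 0, 0], "jaw": 10},
  {"linear": [0, 0, -0.5], "rot": [0, 0, 0], "jaw": 10},
  {"linear": [0, 0, 0], "rot": [0, 0, 0], "jaw": 10},
  {"linear": [0, 0, 0], "rot": [0, 0, 0], "jaw": 10},
])

```text
time_s: 30.7
eef_pos: [0.4798, 0.0026, 0.0186]
orientation: [-0.0, 0.07, 0.998, -0.0]
force: [-7.0, -0.4, 16.3]
grip_width: 0.0169
grasp_force: 15.0
```

>>> servo_tool([
  {"linear": [0, 0, 0.5], "rot": [0, 0, 0], "jaw": 10},
  {"linear": [0, 0, 0], "rot": [0, 0, 0], "jaw": 46},
  {"linear": [0, 0, 0], "rot": [0, 0, 0], "jaw": 46},
  {"linear": [0, 0, 0], "rot": [0, 0, 0], "jaw": 46},
  {"linear": [0, 0, 0], "rot": [0, 0, 0], "jaw": 46},
  {"linear": [0, 0, 10], "rot": [0, 0, 0], "jaw": 46},
  {"linear": [0, 0, 25], "rot": [0, 0, 0], "jaw": 46},
  {"linear": [0, 0, 35], "rot": [0, 0, 0], "jaw": 46},
  {"linear": [0, 0, 25], "rot": [0, 0, 0], "jaw": 46},
  {"linear": [0, 0, 0], "rot": [0, 0, 0], "jaw": 46},
])

```text
time_s: 31.95
eef_pos: [0.4811, 0.0026, 0.1155]
orientation: [0.002, 0.07, 0.998, 0.0]
force: [-0.0, 0.2, -0.3]
grip_width: 0.0458
grasp_force: 0.0
```

```bash
python3 look.py w13
```

```text
tcp [0.4803 0.0026 0.1142] yaw_as_bone_deg -8.05 q6 -1.47
green [447. 231.] 205 z.01 [0.5417 0.1794] z.041 [0.527  0.1606]
green [457. 242.] 463 z.01 [0.555  0.1892] z.041 [0.5388 0.1693]
blue [256. 204.] 659 z.01 [0.4886 0.0014] z.041 [0.4799 0.0026]
```

>>> servo_tool([
  {"linear": [0, -15, 0], "rot": [0, 0, 1], "jaw": 46},
  {"linear": [0, -32, 0], "rot": [0, 0, 2], "jaw": 46},
  {"linear": [-1, -40, 0], "rot": [0, 0, 2], "jaw": 46},
  {"linear": [-1, -40, 0], "rot": [0, 0, 2], "jaw": 46},
  {"linear": [-2, -40, 0], "rot": [0, 0, 2], "jaw": 46},
  {"linear": [-2, -40, 0], "rot": [0, 0, 2], "jaw": 46},
  {"linear": [-2, -40, 0], "rot": [0, 0, 2], "jaw": 46},
  {"linear": [-1, -40, 0], "rot": [0, 0, 2], "jaw": 46},
  {"linear": [-1, -20, -5], "rot": [0, 0, 1], "jaw": 46},
  {"linear": [0, -5, -5], "rot": [0, 0, 0], "jaw": 46},
])

```text
time_s: 33.25
eef_pos: [0.4692, -0.3099, 0.1021]
orientation: [-0.001, -0.069, 0.998, 0.0]
force: [-0.3, 0.5, 0.2]
grip_width: 0.046
grasp_force: 0.0
```

```bash
python3 look.py w14
```

```text
tcp [ 0.469  -0.3094  0.1016] yaw_as_bone_deg 7.88 q6 -2.33
red [256. 209.] 794 z.01 [ 0.4773 -0.3089] z.041 [ 0.4682 -0.3102]
blue [255.  85.] 2686 z.01 [ 0.3759 -0.3234] z.041 [ 0.3787 -0.323 ]
blue [255. 301.] 1559 z.01 [ 0.5677 -0.2972] z.041 [ 0.5479 -0.2998]
```

View pics/w14.png

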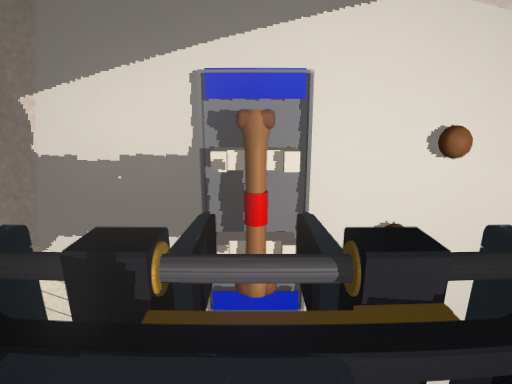

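>>> servo_tool([
  {"linear": [0, 0, -15], "rot": [0, 0, 0], "jaw": 46},
  {"linear": [0, 0, -27], "rot": [0, 0, 0], "jaw": 46},
  {"linear": [0, 0, -25], "rot": [0, 0, 0], "jaw": 46},
  {"linear": [0, 0, -13], "rot": [0, 0, 0], "jaw": 46},
  {"linear": [0, 0, -4], "rot": [0, 0, 0], "jaw": 46},
  {"linear": [0, 0, 0], "rot": [0, 0, 0], "jaw": 46},
  {"linear": [0, 0, 0], "rot": [0, 0, 0], "jaw": 25},
  {"linear": [0, 0, 0], "rot": [0, 0, 0], "jaw": 10},
  {"linear": [0, 0, 0], "rot": [0, 0, 0], "jaw": 10},
  {"linear": [0, 0, 0], "rot": [0, 0, 0], "jaw": 10},
], squeeze=15)

```text
time_s: 34.55
eef_pos: [0.47, -0.3094, 0.0197]
orientation: [0.0, -0.069, 0.998, -0.0]
force: [-0.3, 0.5, 5.3]
grip_width: 0.0173
grasp_force: 15.0
```

>>> servo_tool([
  {"linear": [0, 0, 10], "rot": [0, 0, 0], "jaw": 10},
  {"linear": [0, 0, 20], "rot": [0, 0, 0], "jaw": 10},
  {"linear": [0, 0, 30], "rot": [0, 0, 0], "jaw": 10},
  {"linear": [0, 0, 30], "rot": [0, 0, 0], "jaw": 10},
  {"linear": [8, 7, 10], "rot": [0, 0, -0.7], "jaw": 10},
  {"linear": [16, 13, 0], "rot": [0, 0, -1], "jaw": 10},
  {"linear": [22, 18, 0], "rot": [0, 0, -1.5], "jaw": 10},
  {"linear": [24, 19, 0], "rot": [0, 0, -1.5], "jaw": 10},
  {"linear": [24, 19, 0], "rot": [0, 0, -1.5], "jaw": 10},
  {"linear": [24, 19, 0], "rot": [0, 0, -1.5], "jaw": 10},
])

```text
time_s: 35.8
eef_pos: [0.5887, -0.213, 0.1193]
orientation: [-0.0, -0.002, 1.0, 0.0]
force: [-0.4, 0.0, -1.0]
grip_width: 0.0167
grasp_force: 15.0
```

>>> servo_tool([
  {"linear": [24, 19, 0], "rot": [0, 0, -1.5], "jaw": 10},
  {"linear": [22, 18, 0], "rot": [0, 0, -1.5], "jaw": 10},
  {"linear": [18, 15, 0], "rot": [0, 0, -1], "jaw": 10},
  {"linear": [10, 8, 0], "rot": [0, 0, 0], "jaw": 10},
  {"linear": [0, 0, -10], "rot": [0, 0, 0], "jaw": 10},
  {"linear": [0, 0, -20], "rot": [0, 0, 0], "jaw": 10},
  {"linear": [0, 0, -20], "rot": [0, 0, 0], "jaw": 10},
  {"linear": [0, 0, -10], "rot": [0, 0, 0], "jaw": 10},
  {"linear": [0, 0, 0], "rot": [0, 0, 0], "jaw": 10},
  {"linear": [0, 0, 0], "rot": [0, 0, 0], "jaw": 10},
])

```text
time_s: 37.05
eef_pos: [0.6622, -0.1545, 0.0599]
orientation: [0.0, 0.033, 0.999, -0.0]
force: [-0.2, -0.9, -1.0]
grip_width: 0.0169
grasp_force: 15.0
```

```bash
python3 look.py w15
```

```text
tcp [ 0.6623 -0.1545  0.0601] yaw_as_bone_deg -3.75 q6 -1.77
red [256.  73.] 3925 z.01 [ 0.5646 -0.148 ] z.041 [ 0.5684 -0.1484]
red [256. 241.] 837 z.01 [ 0.6828 -0.1561] z.041 [ 0.67   -0.1553]
blue [46. 92.] 2964 z.01 [ 0.5643 -0.2938] z.041 [ 0.5682 -0.2737]
blue [ 47. 113.] 275 z.01 [ 0.5785 -0.2966] z.041 [ 0.5804 -0.2761]
```

Red card and red bone are both at column 256. I'll lower it.

>>> servo_tool([
  {"linear": [0, 0, -10], "rot": [0, 0, 0], "jaw": 10},
  {"linear": [0, 0, -13], "rot": [0, 0, 0], "jaw": 10},
  {"linear": [0, 0, -8], "rot": [0, 0, 0], "jaw": 10},
  {"linear": [0, 0, -5], "rot": [0, 0, 0], "jaw": 10},
  {"linear": [0, 0, -3], "rot": [0, 0, 0], "jaw": 10},
  {"linear": [0, 0, -1], "rot": [0, 0, 0], "jaw": 10},
  {"linear": [0, 0, 0], "rot": [0, 0, 0], "jaw": 10},
  {"linear": [0, 0, 0], "rot": [0, 0, 0], "jaw": 10},
  {"linear": [0, 0, 0], "rot": [0, 0, 0], "jaw": 10},
  {"linear": [0, 0, 0], "rot": [0, 0, 0], "jaw": 10},
])

```text
time_s: 38.35
eef_pos: [0.662, -0.1544, 0.0198]
orientation: [0.0, 0.033, 0.999, -0.0]
force: [-2.7, 0.7, 5.2]
grip_width: 0.0168
grasp_force: 15.0
```

>>> servo_tool([
  {"linear": [0, 0, 0], "rot": [0, 0, 0], "jaw": 46},
  {"linear": [0, 0, 0], "rot": [0, 0, 0], "jaw": 46},
  {"linear": [0, 0, 0], "rot": [0, 0, 0], "jaw": 46},
  {"linear": [0, 0, 0], "rot": [0, 0, 0], "jaw": 46},
  {"linear": [0, 0, 10], "rot": [0, 0, 0], "jaw": 46},
  {"linear": [0, 0, 25], "rot": [0, 0, 0], "jaw": 46},
  {"linear": [0, 0, 35], "rot": [0, 0, 0], "jaw": 46},
  {"linear": [0, 0, 25], "rot": [0, 0, 0], "jaw": 46},
  {"linear": [0, 0, 0], "rot": [0, 0, 0], "jaw": 46},
  {"linear": [0, 0, 0], "rot": [0, 0, 0], "jaw": 46},
])

```text
time_s: 39.6
eef_pos: [0.6617, -0.1543, 0.1148]
orientation: [0.0, 0.033, 0.999, -0.0]
force: [0.1, -0.1, -0.2]
grip_width: 0.0458
grasp_force: 0.0
```

```bash
python3 look.py w16
```

```text
tcp [ 0.6614 -0.1542  0.1141] yaw_as_bone_deg -3.75 q6 -1.77
red [256.  67.] 187 z.01 [ 0.5518 -0.147 ] z.041 [ 0.5562 -0.1473]
red [256.  83.] 2434 z.01 [ 0.5648 -0.1479] z.041 [ 0.5678 -0.1482]
red [255. 204.] 707 z.01 [ 0.6689 -0.1553] z.041 [ 0.6602 -0.1547]
red [256. 292.] 1297 z.01 [ 0.7583 -0.1607] z.041 [ 0.7396 -0.1595]
blue [82. 97.] 2179 z.01 [ 0.5647 -0.2976] z.041 [ 0.5677 -0.281 ]
```

>>> servo_tool([
  {"linear": [-10, 8, 0], "rot": [0, 0, -0.3], "jaw": 46},
  {"linear": [-22, 19, 0], "rot": [0, 0, -0.5], "jaw": 46},
  {"linear": [-25, 22, 0], "rot": [0, 0, -0.5], "jaw": 46},
  {"linear": [-25, 22, 0], "rot": [0, 0, -0.5], "jaw": 46},
  {"linear": [-25, 22, 0], "rot": [0, 0, -0.5], "jaw": 46},
  {"linear": [-25, 22, 0], "rot": [0, 0, -0.5], "jaw": 46},
  {"linear": [-25, 22, 0], "rot": [0, 0, -0.5], "jaw": 46},
  {"linear": [-18, 14, 0], "rot": [0, 0, -0.5], "jaw": 46},
  {"linear": [-7, 6, -5], "rot": [0, 0, -0.5], "jaw": 46},
  {"linear": [0, 0, -5], "rot": [0, 0, 0], "jaw": 46},
])

```text
time_s: 40.9
eef_pos: [0.4799, 0.0028, 0.1041]
orientation: [0.0, 0.07, 0.998, -0.0]
force: [0.7, -0.1, -0.0]
grip_width: 0.0459
grasp_force: 0.0
```

```bash
python3 look.py w17
```

```text
tcp [0.48   0.0025 0.1036] yaw_as_bone_deg -8.04 q6 -1.47
green [454. 237.] 212 z.01 [0.5415 0.1796] z.041 [0.5262 0.1601]
green [464. 246.] 319 z.01 [0.5522 0.1894] z.041 [0.5357 0.1687]
blue [256. 209.] 747 z.01 [0.4891 0.0013] z.041 [0.4799 0.0026]
```

Red is seated at (0.660, -0.155). Now the last bone, blue.

>>> servo_tool([
  {"linear": [0, 0, -15], "rot": [0, 0, 0], "jaw": 46},
  {"linear": [0, 0, -27], "rot": [0, 0, 0], "jaw": 46},
  {"linear": [0, 0, -27], "rot": [0, 0, 0], "jaw": 46},
  {"linear": [0, 0, -13], "rot": [0, 0, 0], "jaw": 46},
  {"linear": [0, 0, -4], "rot": [0, 0, 0], "jaw": 46},
  {"linear": [0, 0, 0], "rot": [0, 0, 0], "jaw": 46},
  {"linear": [0, 0, 0], "rot": [0, 0, 0], "jaw": 25},
  {"linear": [0, 0, 0], "rot": [0, 0, 0], "jaw": 10},
  {"linear": [0, 0, 0], "rot": [0, 0, 0], "jaw": 10},
  {"linear": [0, 0, 0], "rot": [0, 0, 0], "jaw": 10},
], squeeze=15)

```text
time_s: 42.2
eef_pos: [0.48, 0.0027, 0.0187]
orientation: [0.0, 0.07, 0.998, 0.0]
force: [-1.8, -0.2, 5.5]
grip_width: 0.0168
grasp_force: 15.0
```

>>> servo_tool([
  {"linear": [0, 0, 10], "rot": [0, 0, 0], "jaw": 10},
  {"linear": [0, 0, 20], "rot": [0, 0, 0], "jaw": 10},
  {"linear": [0, 0, 30], "rot": [0, 0, 0], "jaw": 10},
  {"linear": [0, 0, 30], "rot": [0, 0, 0], "jaw": 10},
  {"linear": [0, -10, 10], "rot": [0, 0, 0.4], "jaw": 10},
  {"linear": [0, -22, 0], "rot": [0, 0, 1], "jaw": 10},
  {"linear": [-1, -30, 0], "rot": [0, 0, 1.5], "jaw": 10},
  {"linear": [-1, -30, 0], "rot": [0, 0, 1.5], "jaw": 10},
  {"linear": [-1, -30, 0], "rot": [0, 0, 1.5], "jaw": 10},
  {"linear": [-1, -30, 0], "rot": [0, 0, 1.5], "jaw": 10},
])

```text
time_s: 43.45
eef_pos: [0.4752, -0.1507, 0.1179]
orientation: [-0.0, 0.005, 1.0, 0.0]
force: [0.6, -0.0, -1.5]
grip_width: 0.0167
grasp_force: 15.0
```

>>> servo_tool([
  {"linear": [-1, -30, 0], "rot": [0, 0, 1.5], "jaw": 10},
  {"linear": [-1, -30, 0], "rot": [0, 0, 1.5], "jaw": 10},
  {"linear": [-1, -30, 0], "rot": [0, 0, 1.5], "jaw": 10},
  {"linear": [-1, -30, 0], "rot": [0, 0, 1.5], "jaw": 10},
  {"linear": [-1, -25, 0], "rot": [0, 0, 1.5], "jaw": 10},
  {"linear": [-0.5, -13, 0], "rot": [0, 0, 1], "jaw": 10},
  {"linear": [0, -3, -10], "rot": [0, 0, 0], "jaw": 10},
  {"linear": [0, 0, -20], "rot": [0, 0, 0], "jaw": 10},
  {"linear": [0, 0, -20], "rot": [0, 0, 0], "jaw": 10},
  {"linear": [0, 0, -10], "rot": [0, 0, 0], "jaw": 10},
])

```text
time_s: 44.7
eef_pos: [0.4696, -0.3093, 0.0563]
orientation: [-0.001, -0.069, 0.998, 0.001]
force: [0.5, 0.3, -1.7]
grip_width: 0.017
grasp_force: 15.0
```

```bash
python3 look.py w18
```

```text
tcp [ 0.4694 -0.3092  0.0558] yaw_as_bone_deg 7.87 q6 -2.33
blue [254.  77.] 3977 z.01 [ 0.3756 -0.3235] z.041 [ 0.3792 -0.3229]
blue [256. 243.] 685 z.01 [ 0.4902 -0.3064] z.041 [ 0.4774 -0.3083]
```

>>> servo_tool([
  {"linear": [0.5, -1, -10], "rot": [0, 0, 0], "jaw": 10},
  {"linear": [0, 0, -13], "rot": [0, 0, 0], "jaw": 10},
  {"linear": [0, 0, -8], "rot": [0, 0, 0], "jaw": 10},
  {"linear": [0, 0, -5], "rot": [0, 0, 0], "jaw": 10},
  {"linear": [0, 0, -2.5], "rot": [0, 0, 0], "jaw": 10},
  {"linear": [0, 0, -1], "rot": [0, 0, 0], "jaw": 10},
  {"linear": [0, 0, 0], "rot": [0, 0, 0], "jaw": 10},
  {"linear": [0, 0, 0], "rot": [0, 0, 0], "jaw": 10},
  {"linear": [0, 0, 0], "rot": [0, 0, 0], "jaw": 10},
  {"linear": [0, 0, 0], "rot": [0, 0, 0], "jaw": 10},
])

```text
time_s: 46.0
eef_pos: [0.4709, -0.3114, 0.019]
orientation: [0.0, -0.068, 0.998, -0.0]
force: [0.1, -0.3, -1.6]
grip_width: 0.0169
grasp_force: 15.0
```

>>> servo_tool([
  {"linear": [0, 0, -0.6], "rot": [0, 0, 0], "jaw": 10},
  {"linear": [0, 0, 0], "rot": [0, 0, 0], "jaw": 10},
  {"linear": [0, 0, 0], "rot": [0, 0, 0], "jaw": 46},
  {"linear": [0, 0, 0], "rot": [0, 0, 0], "jaw": 46},
  {"linear": [0, 0, 0], "rot": [0, 0, 0], "jaw": 46},
  {"linear": [0, 0, 0], "rot": [0, 0, 0], "jaw": 46},
  {"linear": [0, 0, 10], "rot": [0, 0, 0], "jaw": 46},
  {"linear": [0, 0, 25], "rot": [0, 0, 0], "jaw": 46},
  {"linear": [0, 0, 35], "rot": [0, 0, 0], "jaw": 46},
  {"linear": [0, 0, 25], "rot": [0, 0, 0], "jaw": 46},
])

```text
time_s: 47.25
eef_pos: [0.4712, -0.3116, 0.1154]
orientation: [0.001, -0.068, 0.998, -0.0]
force: [-0.2, -0.1, -0.4]
grip_width: 0.0461
grasp_force: 0.0
```

>>> servo_tool([
  {"linear": [0, 0, 30], "rot": [0, 0, 0], "jaw": 46},
  {"linear": [0, 0, 30], "rot": [0, 0, 0], "jaw": 46},
  {"linear": [0, 0, 20], "rot": [0, 0, 0], "jaw": 46},
  {"linear": [0, 0, 0], "rot": [0, 0, 0], "jaw": 46},
  {"linear": [0, 0, 0], "rot": [0, 0, 0], "jaw": 46},
  {"linear": [0, 0, 0], "rot": [0, 0, 0], "jaw": 46},
  {"linear": [0, 0, 0], "rot": [0, 0, 0], "jaw": 46},
  {"linear": [0, 0, 0], "rot": [0, 0, 0], "jaw": 46},
  {"linear": [0, 0, 0], "rot": [0, 0, 0], "jaw": 46},
  {"linear": [0, 0, 0], "rot": [0, 0, 0], "jaw": 46},
])

```text
time_s: 48.5
eef_pos: [0.4709, -0.3113, 0.1933]
orientation: [0.0, -0.068, 0.998, -0.0]
force: [0.4, 0.3, -0.0]
grip_width: 0.0458
grasp_force: 0.0
```

```bash
python3 look.py w19; python3 - <<'E'
from rig import env
import cv2
cv2.imwrite("pics/scene1.png",cv2.resize(env.read_camera("scene")[110:290,110:450],None,fx=2.3,fy=2.3,interpolation=cv2.INTER_CUBIC))
E
```

```text
tcp [ 0.4708 -0.3113  0.1933] yaw_as_bone_deg 7.85 q6 -2.33
blue [257.  92.] 1462 z.01 [ 0.3758 -0.3232] z.041 [ 0.378 -0.323]
blue [256. 185.] 394 z.01 [ 0.4776 -0.3099] z.041 [ 0.4709 -0.3109]
```

View pics/scene1.png

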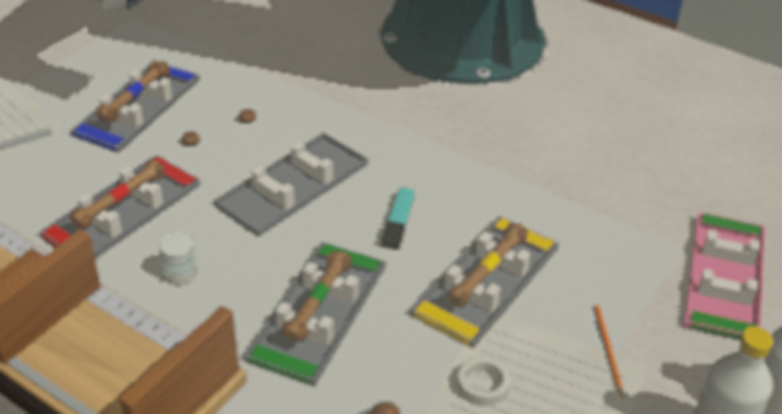

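The picture shows all four bones in their matching trays: blue (137,90), red (120,193), green (320,292) and yellow (490,260). The spare (290,185) is empty and the jar (178,258) still stands. I'll hand the job in.

```bash
python3 -c "
from rig import env
print(env.sign_off())"
```

```text
the job is handed in; nothing more can be done
None
```

All four bones lie in the trays matching their bands, the spare tray is empty again, the jar still stands, and the job was handed in at about 49 s of the 144 s allowed; the sign-off returned no verdict.

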